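# Step exposure: register the panel and hold the shutter at the mark

## Task

Set up the first strip of a lacquer step-exposure test: lay the long wooden test panel flat over the window of the exposure box, its length along the shutter's pull, push it home against all three stop pins (two along its left side, one at its far end) and let go of it while the shutter is still closed. Then take the shutter's pull bar and draw it out against its spring until its pointer stands level with the line on the scale's rider, without overrunning the line, and finish while still holding it steadily there, the panel still home against its stops. Leave the other things on the bench where they are.

Things in the scene. Friction and masses are not known exactly. Their poses are not given: they have to be found in the camera images.
- exposure_box: LED exposure box, grey housing 150 x 150 x 60 mm, flat aluminium top at z = 60 mm with a flush glass window 80 (x) by 40 mm (y) in its middle; fixed to the bench, turned up to 0.3 rad. Origin: centre of its underside, at bench height; x points from its front (where the shutter comes out) to its back, y to its left, z up. Front face at x = -75 mm.
- seat (a point): point on the box's top where the centre of the panel's underside lies when the panel, its length along box x, touches all three pins (box frame x = 0, y = 0, z = 60 mm); same axes as the box.
- pin_side_near (a point): top of a stop pin for the panel's left long side. Steel, 8 mm diameter, 7 mm high on the box's top; box frame (x, y) = (-30, 29) mm.
- pin_side_far (a point): top of the second, equal stop pin for the panel's left long side; box frame (x, y) = (18, 29) mm.
- pin_end (a point): top of the equal stop pin for the panel's far end; box frame (x, y) = (49, 0) mm.
- scale_end (a point): outer end, on the top face, of the graduated aluminium scale bar fixed to the box: 14 mm wide, its top 52 mm above the bench, running along box x from the front face to x = -223 mm at y = -60 mm, to the right of the pull bar; a thin post carries this end.
- panel: the long lacquered wood test panel, 90 x 50 x 8 mm, loose (about 50 g), alike on both faces. Origin: centre of its underside; x along its 90 mm length, y along its 50 mm width, z up. It starts flat on the bench to the left of the box.
- shutter: spring-return shutter slide; origin: centre of its black pull bar, 14 (x) by 76 (y) by 16 mm (z), axes as the box's. The bar is 50 mm above the bench and, closed, at box frame x = -130 mm, y = 0. It slides only straight forward (box -x), up to 62 mm; a spring pulls it back with 5 N when closed, rising by 1.1 N per 10 mm.
- behind_bar (a point): middle of the free space behind the pull bar, 31 mm behind the bar's centre at its height; moves with the bar. The space is 56 mm wide (y) between two flat steel arms 10 mm high and 48 mm long (x) from bar to box front, shutter closed; open above and below, so a finger can go down behind the bar.
- pointer (a point): tip of the small steel pointer at the right end of the pull bar, which moves with the bar beside the scale, 54.5 mm above the bench; it is at the bar centre's x, 49 mm to its right (box frame y = -49 mm).
- rider: dark clamp, 14 mm wide, with a thumbscrew, fixed on the scale bar; origin at its pointed tip and white index line: the mark. Axes as the box's. It stands 25 to 45 mm ahead of where the pointer rests when closed; the pointer is at the mark when both have the same x in the box frame. It is not moved; the pointer passes 4 mm beside it.
- small_panel: a square wood panel, 50 x 50 x 8 mm, loose, like the long one but not the one to use; starts in the other of the two places to the left of the box. Origin: centre of its underside.
- timer: white lab timer, 68 x 68 x 21 mm, right front. Origin: centre of its underside. To be left alone.
- tube_block: green microtube rack, 66 x 105 x 34 mm, to the right of the box. Origin: centre of its underside. To be left alone.
- tape: small roll of white tape, 48 mm diameter, 19 mm high, lying flat behind the panels. Origin: centre of its underside. To be left alone.
- forceps: steel forceps, 17 x 126 x 9 mm, lying in front of the panels. Origin: centre of its underside, y along its length. To be left alone.
- bottle: small brown bottle with a dark cap, 41 mm diameter, 90 mm high, behind the panels. Origin: centre of its underside. To be left alone.
Mind the look-alikes: they are no part of the job. Leave any pink look-alike of the panel alone.

How it is judged:
On the way, in this order (a step that is already met when the one before it is completed fails the run):
1. the long panel lies flat and home against all three stop pins, let go of, with the shutter still closed (x of panel in the frame of seat between -0.002 and 0.002 m and y of panel in the frame of seat between -0.002 and 0.002 m and z of panel in the frame of seat between -0.002 and 0.002 m and angle between the x axis of panel and the x axis of exposure_box, either way round below 0.035 rad and contact force between the fingers and panel below 0.1 N and x of shutter in the frame of exposure_box above -0.134 m), for 0.3 s.
2. the pull bar is drawn out by the fingers to the mark (x of pointer in the frame of rider between -0.003 and 0.003 m and contact force between the fingers and shutter above 2 N), for 0.3 s.
At the end, for the whole second after the job is handed in: the fingers hold the pull bar (over 2 N), which stands still with its pointer within 3 mm of the rider's line; the long panel, untouched, lies flat on the box within 2 mm of its place against all three pins and square to the box within 0.035 rad (all of step 2 and x of panel in the frame of seat between -0.002 and 0.002 m and y of panel in the frame of seat between -0.002 and 0.002 m and z of panel in the frame of seat between -0.002 and 0.002 m and angle between the x axis of panel and the x axis of exposure_box, either way round below 0.035 rad and linear speed of shutter below 0.01 m/s and contact force between the fingers and panel below 0.1 N); the arm keeps its last pose, push and grip.
It fails at once if the pointer is pulled more than 6 mm past the rider's line (the next strip would be exposed) (x of pointer in the frame of rider below -0.006 m).
It fails at once if one of the other things on the bench is moved by more than 30 mm (distance of any of timer, tube_block, tape, forceps, bottle, small_panel from where it was at the start of the episode above 0.03 m).
It also fails if it takes over 69 s, if anything falls off the work surface, if the arm or the gripper's body presses on something with over 40 N, if the wrist force passes 120 N, or if a joint passes its speed limit or range.

## Robot

A 6-joint arm with a two-finger parallel gripper is mounted at the origin on a cart in front of the work surface, level with it; the furniture and walls round the work are solid. World frame = base frame: x ahead of the robot, y to its left, z up, the work surface at z = 0. Lengths are in m, angles in rad, forces in N, time in s.
With the tool pointing down it reaches from about 0.275 to 0.725 m from the base axis. Payload 15.9 kg.
Tool frame: the origin (TCP) lies midway between the tips of the shut fingers; the grasp point (between the pads) lies 19 mm behind it; z points along the fingers, y is the line along which they close (so a half turn about z gives the same grasp; the last joint's range is limited). The gripper opens to 85 mm and grips with 20 to 120 N. Pads are 22 mm wide; open, the fingers measure 114 mm over their backs; the gripper's body (76 mm by 85 mm) begins 54 mm behind the grasp point. The pads swing forward as they close: fully open they stand 13 mm farther back than shut.
Start: joints at [1.27, 0.213, -0.034, 1.323, 0, 1.571], TCP at [0.148, 0.478, 0.231] pointing down, gripper open.
Joint ranges: [-2.98, 2.98], [-0.74, 1.72], [-1.14, 1.35], [-2.1, 2.04], [-1.57, 1.44], [-3.14, 3.14]. Speed limits (rad/s): [1.89, 1.89, 2.39, 2.57, 3.14, 3.14].

## Interface

Orientations are given as a 3x3 rotation matrix whose columns are the frame's x, y, z axes.
In Python, from cell import r, camera, job, models gives the robot as it stands.
- The arm moves only by the shell command python3 -m inch 'ROWS'. ROWS is JSON, one flat list of numbers, 7 for each row, row after row: the turn, a rotation vector about the world's x, y, z as a fraction of full scale, then the shift along the world's x, y, z as a fraction of full scale, then the opening, from -1 (shut) to 1 (fully open), so that 0 is half open. In form: [rx, ry, rz, dx, dy, dz, hand, rx, ry, rz, dx, dy, dz, hand, ...]. A call has 1 to 10 rows; each row is the pose to reach, as a shift and turn from the pose commanded when the call began, turning the shorter way round; what a row does not reach only later rows make up. Full scale, the value 1, is 20 cm for a shift and pi rad for a turn. A row lasts 1/8 s, in which the tool goes at most 62.5 mm and 10.7 degrees, less where a joint would pass 70% of its speed; a pose out of reach is approached as far as the arm can. A call with a number of a shift or a turn outside -1 to 1 is refused whole. A call with a gripper value outside its range is refused whole. The fingers move at their own pace and stop on an object; the grip force is fixed at half the most. Time passes only in rows, so rows that repeat a pose let the fingers close. It gives the time, the measured TCP pose, the force, the opening and the grip force at its end, in the units of the state.
- r.read_state(): the state, without advancing time (a new reading comes with each control period).
- camera(name): name is "scene" or "top" or "wrist"; returns a dict with "frame" (480x640x3 uint8, blue, green, red), "camera_matrix" (3x3 intrinsics, pixels), "position" and "rotation" of the camera in the world; the wrist camera has in their place "T_tool_cam" (4x4, takes a point from camera to tool coordinates, whose origin is the TCP and whose axes are the flange's). Camera axes: x right, y down, z forward; pixel columns grow to the right and rows downward; lengths in m; the calibration is good to about 2 mm. A picture is of the moment at which its call begins: read the wrist's pose just before it. There is no depth.
- job.hand_in(): hands the job in; it is judged then, once.
Trained networks look in the newest picture that a camera, given by its name, has taken for a name from the list of things; names that differ only in an ending like _2 or _b are one class to them, and where a whole thing is asked for, a point or a joint stands for the part that bears it (a point fixed in the world has none). Each returns a list of dicts, best first, with "p" (0 to 1); they miss things now and then, are a little off and sometimes report something else, mostly with a low value. They report only what shows in the picture. A call takes as long as a camera call. They do not tell look-alikes from the thing itself.
- models.recognise(camera, target): "rect" ([left, top, right, bottom] in pixels, round what is visible of it).
- models.regions_of(camera, target): "mask" (480x640 bool, what is visible of it) and "rect" ([left, top, right, bottom] in pixels, round what is visible of it).
- models.landmark_of(camera, target): "uv" ([column, row] in pixels: a listed point, or the origin of a listed thing).
The state is a dict: "t": time; "joint_positions": joint angles; "joint_velocities": joint speeds; "effort": joint torques, N m; "tcp_pos": TCP position; "tool_rot": TCP orientation; "ft_force": force on the tool from outside, world axes, zero at the start; "ft_torque": the same for the moment, N m; "opening": finger opening in m; "grasp_force": force on a finger pad.
Only numpy, scipy, OpenCV 4.12 (cv2) and the standard library are available. Lean on these libraries where they do the work, as an engineer would, in place of code of your own. Each camera call takes 0.05 s, during which the arm holds its last target. There are 200 camera calls.

## Working session

There is one attempt and no reset: what is moved stays moved. The work goes in short steps, Python scripts to look and compute and a shell command to move; the robot and the scene stay as the last step left them, time stands still between calls to the robot, and variables do not carry over. Pictures are saved under pics/ and viewed, at most 10 in all, crops included, and the job is handed in when it is done.

```bash
mkdir -p pics; ls
cat > h.py <<'E'
import numpy as np, cv2
from cell import r, camera, job, models
def ray(c,uv):
    d=np.linalg.inv(c["camera_matrix"])@np.array([uv[0],uv[1],1.]); return np.array(c["rotation"])@d
def at(c,uv,z):
    d=ray(c,uv); p=np.array(c["position"]); return p+d*(z-p[2])/d[2]
E
python3 - <<'E'
from h import *
Z=dict(exposure_box=0,seat=.06,pin_side_near=.067,pin_side_far=.067,pin_end=.067,scale_end=.052,panel=0,shutter=.05,behind_bar=.05,pointer=.0545,rider=.06,small_panel=0,timer=0,tape=0,forceps=0,bottle=0)
for n in ["top","scene"]:
    c=camera(n); cv2.imwrite(f"pics/{n}0.png",c["frame"]); print(n,np.round(c["position"],3))
    for k,z in Z.items():
        for l in models.landmark_of(n,k)[:2]: print(k,round(l["p"],2),np.round(l["uv"],1),np.round(at(c,l["uv"],z),4))
print(r.read_state()["tcp_pos"],r.read_state()["tool_rot"],r.read_state()["t"])
E
```

```text
pics
top [0.331 0.    1.217]
exposure_box 0.88 [362.4 204.8] [ 0.6368 -0.1071  0.    ]
exposure_box 0.3 [355.  231.4] [ 0.562  -0.0858  0.    ]
seat 0.76 [364.  195.1] [ 0.648  -0.1064  0.06  ]
seat 0.36 [244.9 183.5] [0.6799 0.209  0.06  ]
pin_side_near 0.89 [351.  207.9] [ 0.6116 -0.0714  0.067 ]
pin_side_far 0.7 [355.7 189.1] [ 0.6624 -0.0842  0.067 ]
pin_side_far 0.22 [359.7 244. ] [ 0.5164 -0.0927  0.067 ]
pin_end 0.72 [361.6 180.1] [ 0.6869 -0.1     0.067 ]
pin_end 0.42 [378.5 249.6] [ 0.5019 -0.1406  0.067 ]
scale_end 0.63 [365.9 206.4] [ 0.6194 -0.1117  0.052 ]
scale_end 0.52 [243.7 178.4] [0.6965 0.2141 0.052 ]
panel 0.71 [289.7 276. ] [0.4399 0.091  0.    ]
panel 0.64 [244.8 263. ] [0.4749 0.2131 0.    ]
shutter 0.73 [355.5 247.8] [ 0.5091 -0.0831  0.05  ]
shutter 0.42 [363.1 196.5] [ 0.6469 -0.1049  0.05  ]
behind_bar 0.86 [359.7 233.1] [ 0.548  -0.0945  0.05  ]
pointer 0.64 [379.3 249.4] [ 0.5043 -0.1443  0.0545]
pointer 0.26 [382.7 285.8] [ 0.4104 -0.1509  0.0545]
rider 0.44 [240.9 311.7] [0.3443 0.2086 0.06  ]
rider 0.43 [380.3 263.8] [ 0.4662 -0.1453  0.06  ]
small_pan
[... 1188 characters left out ...]
ointer 0.72 [365.4 274.7] [ 0.5003 -0.1511  0.0545]
rider 0.57 [353.3 282.9] [ 0.4601 -0.154   0.06  ]
small_panel 0.58 [220.9 191.6] [0.528  0.3887 0.    ]
small_panel 0.17 [361.9 275.9] [ 0.541  -0.1106  0.    ]
timer 0.94 [449.7 384.1] [ 0.4376 -0.4     0.    ]
timer 0.62 [390.5 253. ] [ 0.6479 -0.105   0.    ]
tape 0.47 [306.4 193.2] [0.6893 0.2186 0.    ]
tape 0.22 [195.3 243.8] [0.3475 0.24   0.    ]
forceps 0.7 [194.3 244.1] [0.3451 0.2406 0.    ]
bottle 0.84 [280.4 176.1] [0.7    0.3382 0.    ]
[0.14812575 0.47752351 0.23129994] [[-9.55090979e-01  2.96312710e-01 -4.97051320e-06]
 [ 2.96312710e-01  9.55090978e-01 -5.08548954e-05]
 [-1.03216596e-05 -5.00438780e-05 -9.99999999e-01]] 1.7
```

Run:
```python
import cv2
a=cv2.imread("pics/top0.png")[150:350,130:500]
cv2.imwrite("pics/topc.png",cv2.resize(a,None,fx=2.1,fy=2.1,interpolation=cv2.INTER_CUBIC))
```

```text
(no output)
```

View pics/topc.png

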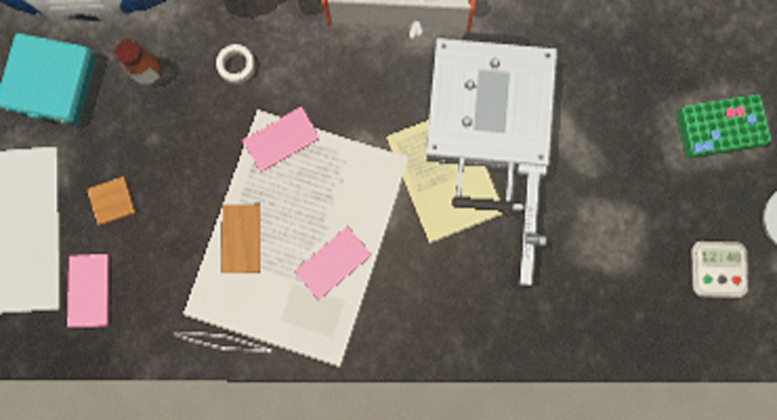

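View pics/scene0.png

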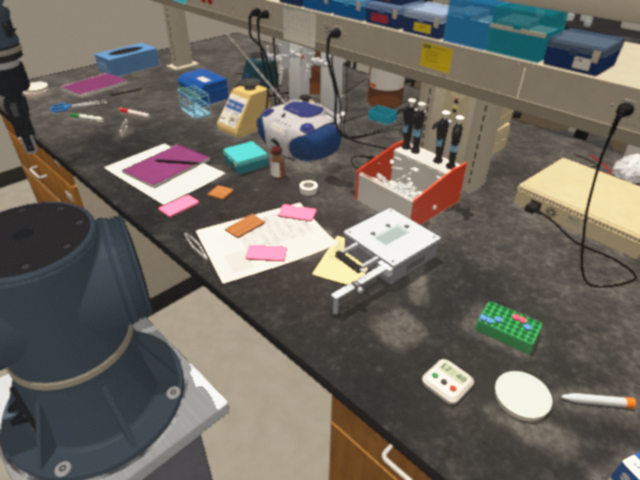

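The long wooden panel is the one at (244, 263) in top (crop 240,238), nearly along world x. The square one is at (182, 245), and the other panels are pink. The box is turned by about -0.1 rad, and the rider is at about (385, 264). Next I'll fit the box pose and the panel rectangle.

```bash
cat > fit.py <<'E'
from h import *
from scipy.optimize import least_squares
P=dict(seat=(0,0,.06),pin_side_near=(-.03,.029,.067),pin_side_far=(.018,.029,.067),pin_end=(.049,0,.067),scale_end=(-.223,-.06,.052),shutter=(-.13,0,.05),behind_bar=(-.099,0,.05),pointer=(-.13,-.049,.0545),exposure_box=(0,0,0))
def proj(c,p):
    q=np.array(c["rotation"]).T@(np.asarray(p)-c["position"]); q=c["camera_matrix"]@q; return q[:2]/q[2]
def w(b,p):
    return np.array([b[0]+np.cos(b[2])*p[0]-np.sin(b[2])*p[1], b[1]+np.sin(b[2])*p[0]+np.cos(b[2])*p[1], p[2]])
def fit(obs,b0=(.64,-.105,-.09)):  # obs: (cam,name,uv,p)
    f=lambda b: np.concatenate([(proj(c,w(b,P[k]))-uv) for c,k,uv in obs])
    s=least_squares(f,b0,loss="soft_l1",x_scale=[.01,.01,.1]); return s.x,f(s.x).reshape(-1,2)
def look(names,b0=(.64,-.105,-.09),skip=("exposure_box",)):
    obs=[];cs={}
    for n in names:
        s=r.read_state(); c=camera(n)
        if n=="wrist":
            T=np.eye(4);T[:3,:3]=s["tool_rot"];T[:3,3]=s["tcp_pos"]; T=T@c["T_tool_cam"]; c["position"]=T[:3,3];c["rotation"]=T[:3,:3]
        cs[n]=c
        for k in P:
            if k in skip: continue
            L=[l for l in models.landmark_of(n,k) if np.linalg.norm(proj(c,w(b0,P[k]))-l["uv"])<(60 if n=="wrist" else 15)]
            if L: obs.append((c,k,np.array(L[0]["uv"])))
    return cs,obs
E
python3 - <<'E'
from fit import *
cs,obs=look(["top","scene"])
for sel in (["top"],["scene"],["top","scene"]):
    o=[x for x in obs if any(x[0] is cs[s] for s in sel)]
    b,e=fit(o); print(sel,np.round(b,4))
for x,ee in zip(obs,e): print(x[1],np.round(ee,1))
c=cs["top"]
for m in models.regions_of("top","panel")[:4]:
    pts=cv2.findContours(m["mask"].astype(np.uint8),cv2.RETR_EXTERNAL,cv2.CHAIN_APPROX_NONE)[0]
    q=max(pts,key=len)[:,0]
    W=np.array([at(c,u,.008)[:2] for u in q],np.float32); print(round(m["p"],2),m["rect"],cv2.minAreaRect(W*1000))
# colour segmentation
f=cv2.cvtColor(c["frame"],cv2.COLOR_BGR2HSV); m=cv2.inRange(f,(5,90,60),(22,255,255)); m[:, :225]=0;m[:235]=0;m[290:]=0;m[:,265:]=0
q=max(cv2.findContours(m,cv2.RETR_EXTERNAL,cv2.CHAIN_APPROX_NONE)[0],key=len)[:,0]
W=np.array([at(c,u,.008)[:2] for u in q],np.float32);print("hsv",cv2.minAreaRect(W*1000))
for n in cs:
  for l in models.landmark_of(n,"rider")[:2]:
    print(n,[np.round(at(cs[n],l["uv"],z),4) for z in (.0545,.06)])
E
```

```text
['top'] [ 0.6426 -0.107  -0.1012]
['scene'] [ 0.6379 -0.1086 -0.1156]
['top', 'scene'] [ 0.6406 -0.1071 -0.1019]
seat [0.2 0.6]
pin_side_near [-1.4  1.3]
pin_side_far [-0.3  2. ]
pin_end [ 0.9 -0.4]
scale_end [-3. -2.]
shutter [1.4 2.2]
behind_bar [0.3 1. ]
pointer [0.3 0.2]
seat [ 1.2 -0.4]
pin_side_near [-0.  -1.6]
pin_side_far [-3.1 -1.8]
pin_end [1.4 2.4]
scale_end [ 3.9 -1.2]
shutter [ 1.3 -0.3]
behind_bar [-0.2 -0.3]
pointer [-1.  -0.2]
0.92 [247.6, 202.2, 281.3, 234.1] ((602.5171508789062, 164.16529846191406), (53.16728591918945, 88.95171356201172), 31.094118118286133)
0.73 [163.0, 270.7, 180.8, 304.4] ((409.03643798828125, 405.4814758300781), (88.19609832763672, 50.87893295288086), 3.2258245944976807)
0.73 [456.9, 265.5, 487.4, 291.6] ((435.1946716308594, -394.55596923828125), (68.9214096069336, 66.9598159790039), 87.01773071289062)
0.59 [236.0, 245.7, 254.1, 278.8] ((474.16278076171875, 212.54885864257812), (87.9317626953125, 50.975547790527344), 2.0149152278900146)
hsv ((473.615966796875, 213.95068359375), (86.5965805053711, 48.72400665283203), 1.6116154193878174)
top [array([ 0.4691, -0.144 ,  0.0545]), array([ 0.4685, -0.1434,  0.06  ])]
scene [array([ 0.4631, -0.1477,  0.0545]), array([ 0.4585, -0.1515,  0.06  ])]
```

```bash
python3 -m inch '[0,0,0.105,1,-0.75,-0.25,1,0,0,0.105,1,-0.75,-0.25,1,0,0,0.105,1,-0.75,-0.25,1,0,0,0.105,1,-0.75,-0.25,1,0,0,0.105,1,-0.75,-0.25,1,0,0,0.105,1,-0.75,-0.25,1]'
```

```text
t: 3.5
tcp_pos: [0.3485, 0.3272, 0.1812]
tool_rot: [[-1.0, -0.027, -0.0], [-0.027, 1.0, -0.0], [0.0, -0.0, -1.0]]
ft_force: [-0.3, 0.5, 0.4]
opening: 0.0854
grasp_force: 0.0
```

```bash
python3 -m inch '[0,0,0,0.6,-0.57,-0.2,1,0,0,0,0.6,-0.57,-0.2,1,0,0,0,0.6,-0.57,-0.2,1,0,0,0,0.6,-0.57,-0.2,1]'
python3 - <<'E'
from fit import *
s=r.read_state(); c=camera("wrist"); cv2.imwrite("pics/w1.png",c["frame"])
T=np.eye(4);T[:3,:3]=s["tool_rot"];T[:3,3]=s["tcp_pos"]; T=T@c["T_tool_cam"]; c["position"]=T[:3,3];c["rotation"]=T[:3,:3]
print(s["tcp_pos"],c["position"])
f=cv2.cvtColor(c["frame"],cv2.COLOR_BGR2HSV); m=cv2.inRange(f,(5,90,60),(22,255,255))
q=max(cv2.findContours(m,cv2.RETR_EXTERNAL,cv2.CHAIN_APPROX_NONE)[0],key=len)[:,0]
W=np.array([at(c,u,.008)[:2] for u in q],np.float32);print("hsv",cv2.minAreaRect(W*1000))
E
```

```text
t: 4.0
tcp_pos: [0.4687, 0.213, 0.1407]
tool_rot: [[-1.0, -0.028, -0.001], [-0.028, 1.0, -0.0], [0.001, -0.0, -1.0]]
ft_force: [0.4, 0.5, 0.0]
opening: 0.0853
grasp_force: 0.0
[0.4687407  0.21299984 0.14071057] [0.38941645 0.21132757 0.28318891]
hsv ((474.66363525390625, 212.6907196044922), (89.45868682861328, 50.18617630004883), 1.5844569206237793)
```

View pics/w1.png

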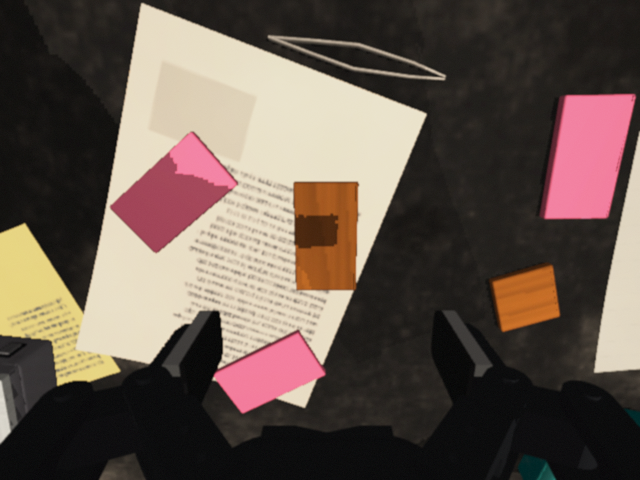

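The panel is confirmed at (0.4747, 0.2127), 89×50 mm, centred below the gripper (about (326,236) in the picture). I'll descend and grip.

```bash
python3 -m inch '[0,0,0,0,0,-0.3,1,0,0,0,0,0,-0.6,1,0,0,0,0,0,-0.68,1,0,0,0,0,0,-0.705,1,0,0,0,0,0,-0.705,1,0,0,0,0,0,-0.705,-0.2,0,0,0,0,0,-0.705,-1,0,0,0,0,0,-0.705,-1,0,0,0,0,0,-0.705,-1,0,0,0,0,0,-0.705,-1]'
```

```text
t: 5.3
tcp_pos: [0.4686, 0.2139, 0.0016]
tool_rot: [[-1.0, -0.029, 0.001], [-0.029, 1.0, 0.001], [-0.001, 0.001, -1.0]]
ft_force: [-5.6, -0.9, 17.5]
opening: 0.0476
grasp_force: 58.8
```

```bash
python3 -m inch '[0,0,0,0,0,0.25,-1,0,0,0,0,0,0.6,-1,0,0,-0.0415,0.3,-0.3,1,-1,0,0,-0.0415,0.6,-0.6,1,-1,0,0,-0.0415,0.9,-0.9,1,-1,0,0,-0.0415,0.95,-1,1,-1,0,0,-0.0415,0.95,-1,1,-1,0,0,-0.0415,0.95,-1,1,-1]'
python3 - <<'E'
from fit import *
b0=(.6406,-.1071,-.102)
cs,obs=look(["wrist","top","scene"],b0)
s=r.read_state(); print(s["tcp_pos"])
cv2.imwrite("pics/w2.png",cs["wrist"]["frame"])
for sel in (["wrist"],["top"],["scene"],["wrist","top","scene"]):
    o=[x for x in obs if any(x[0] is cs[q] for q in sel)]
    if len(o)>1:
        b,e=fit(o,b0); print(sel,np.round(b,4))
        if sel==["wrist"]:
            for x,ee in zip(o,e): print(x[1],np.round(x[2]),np.round(ee,1))
for l in models.landmark_of("wrist","rider")[:2]: print(l, np.round(at(cs["wrist"],l["uv"],.0545),4))
E
```

```text
t: 6.3
tcp_pos: [0.6597, 0.0105, 0.2]
tool_rot: [[-0.994, 0.105, 0.0], [0.105, 0.994, -0.0], [-0.0, -0.0, -1.0]]
ft_force: [0.3, 1.0, -1.0]
opening: 0.047
grasp_force: 62.4
[0.65811283 0.0135233  0.20029937]
['wrist'] [ 0.6409 -0.1069 -0.0864]
seat [176. 221.] [ 2.7 -0.4]
pin_side_near [207. 182.] [0.5 2.1]
pin_side_far [215. 246.] [-1.  -1.5]
pin_end [184. 281.] [-0.7 -0.3]
shutter [156.  42.] [ 1.7 -0.4]
pointer [94. 41.] [-8.7  1.1]
['top'] [ 0.6384 -0.1065 -0.0481]
['scene'] [ 0.6391 -0.1072 -0.1124]
['wrist', 'top', 'scene'] [ 0.6407 -0.1066 -0.0934]
{'uv': [92.6, 42.2], 'p': 0.38} [ 0.5079 -0.1395  0.0545]
```

View pics/w2.png

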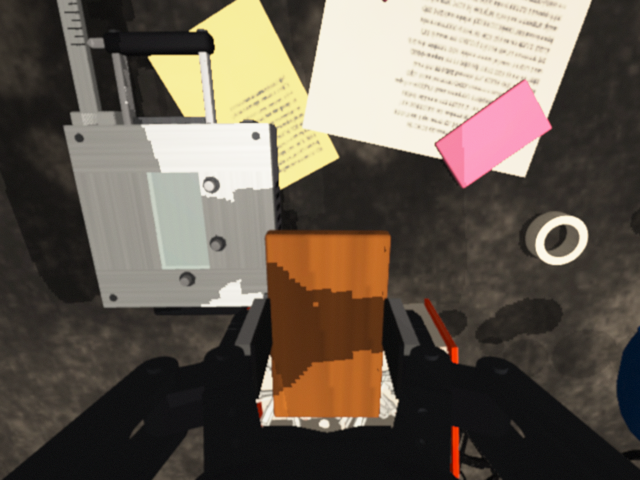

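Run:
```python
from fit import *
import fit
from scipy.spatial.transform import Rotation as R
s=r.read_state(); c=camera("wrist")
T=np.eye(4);T[:3,:3]=s["tool_rot"];T[:3,3]=s["tcp_pos"];T=T@c["T_tool_cam"]; c["position"]=T[:3,3];c["rotation"]=T[:3,:3]
print(s["tcp_pos"],s["tool_rot"][:2],"cam axis",np.round(T[:3,2],3))
g=cv2.cvtColor(c["frame"],cv2.COLOR_BGR2GRAY)
def sub(p): return cv2.cornerSubPix(g,np.array([[p]],np.float32),(4,4),(-1,-1),(3,30,.01))[0,0]
P.update(c1=(-.075,-.075,.06),c2=(-.075,.075,.06),c3=(.075,-.075,.06),w1=(-.04,-.02,.06),w2=(-.04,.02,.06),w3=(.04,-.02,.06),w4=(.04,.02,.06))
u=dict(c1=(65,125),c2=(273,123),c3=(104,307),w1=(148,172),w2=(195,172),w3=(163,269),w4=(210,268))
obs=[(c,k,sub(v)) for k,v in u.items()]
b,e=fit.fit(obs); print(np.round(b,4))
for o,ee in zip(obs,e): print(o[1],np.round(o[2],1),np.round(ee,1))
# panel in hand
hsv=cv2.cvtColor(c["frame"],cv2.COLOR_BGR2HSV); m=cv2.inRange(hsv,(5,90,40),(22,255,255)); 
q=max(cv2.findContours(m,cv2.RETR_EXTERNAL,cv2.CHAIN_APPROX_NONE)[0],key=len)
print("rect",cv2.boundingRect(q)); print(cv2.approxPolyDP(q,6,True)[:,0].tolist())
pu=[sub(x) for x in [(267,236),(390,236),(273,416),(382,416)]];print(np.round(pu,1).tolist())
C=np.array([(-.045,-.025,.008),(-.045,.025,.008),(.045,-.025,.008),(.045,.025,.008)])
f=lambda x: np.concatenate([proj(c,R.from_euler("zy",x[3:]).apply(k)+x[:3])-v for k,v in zip(C,pu)])
S=least_squares(f,[*s["tcp_pos"],-.1,0]);print("panel",np.round(S.x,4),np.round(S.fun,1))
```

```text
[0.6581354  0.01356266 0.20030435] [[-9.94872996e-01  1.01132201e-01 -7.64856280e-06]
 [ 1.01132201e-01  9.94872996e-01 -1.49089644e-05]] cam axis [ 0.307 -0.031 -0.951]
[ 0.6414 -0.104  -0.1055]
c1 [ 65. 125.] [ 0.1 -0.5]
c2 [273. 123.] [-5.2  2.4]
c3 [100.3 308. ] [ 2.5 -1.6]
w1 [148. 172.] [-1.5  0.7]
w2 [194.4 174. ] [ 4.  -1.1]
w3 [163. 269.] [-2.3  0.2]
w4 [206.2 269.3] [2.2 0.1]
rect (265, 229, 127, 189)
[[268, 231], [275, 416], [378, 416], [389, 232]]
[[265.79998779296875, 232.39999389648438], [390.0, 235.5], [273.0, 416.0], [382.0, 416.0]]
panel [ 0.665   0.0136  0.1959 -0.1055 -0.0095] [-0.1  1.   0.7 -1.6  1.4  0.1 -2.1  0.5]
```

```bash
python3 -m inch '[0,0,0,-0.07,-0.3,-0.2,-1,0,0,0,-0.1425,-0.6175,-0.4,-1,0,0,0,-0.1425,-0.6175,-0.575,-1,0,0,0,-0.1425,-0.6175,-0.575,-1,0,0,0,-0.1425,-0.6175,-0.575,-1,0,0,0,-0.1425,-0.6175,-0.575,-1]'
python3 - <<'E'
from fit import *
cv2.imwrite("pics/w3.png",camera("wrist")["frame"]); print(r.read_state()["tcp_pos"])
E
```

```text
t: 8.5
tcp_pos: [0.631, -0.1092, 0.0872]
tool_rot: [[-0.995, 0.1, 0.003], [0.1, 0.995, -0.0], [-0.003, -0.0, -1.0]]
ft_force: [-0.2, 0.6, 0.1]
opening: 0.047
grasp_force: 62.4
[ 0.6309093  -0.10919366  0.08698946]
```

View pics/w3.png

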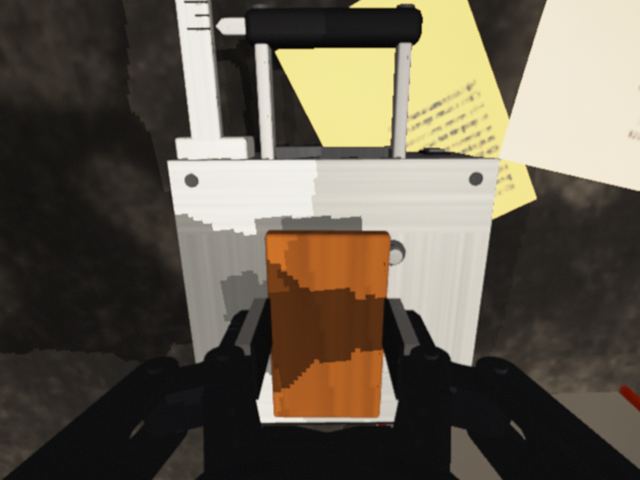

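Run:
```python
from fit import *
s=r.read_state(); c=camera("wrist")
T=np.eye(4);T[:3,:3]=s["tool_rot"];T[:3,3]=s["tcp_pos"];T=T@c["T_tool_cam"]; c["position"]=T[:3,3];c["rotation"]=T[:3,:3]
a=at(c,(168.5,160),.06);d=at(c,(498,158.5),.06); print(a,d,np.linalg.norm(a-d))
v=(d-a)/np.linalg.norm(d-a); x=np.array([v[1],-v[0],0]); print("yaw",np.arctan2(x[1],x[0]),"centre",(a+d)/2+.075*x)
print("screws", at(c,(191.5,180.5),.06),at(c,(475.5,178.5),.06))
print("pin",at(c,(397,252),.067))
```

```text
[ 0.55968104 -0.17421591  0.06      ] [ 0.57400962 -0.02473113  0.06      ] 0.15016993213806765
yaw -0.09556111709257195 centre [ 0.64150314 -0.1066297   0.06      ]
screws [ 0.5698868  -0.16578054  0.06      ] [ 0.58211402 -0.03468519  0.06      ]
pin [ 0.61201867 -0.07349163  0.067     ]
```

```bash
python3 -m inch '[0,0,0,0,0,-0.06,-1,0,0,0,0,0,-0.105,-1,0,0,0,0,0,-0.12,-1,0,0,0,0,0,-0.12,-1,0,0,0,0,0,-0.12,-1]'
```

```text
t: 9.22
tcp_pos: [0.6292, -0.1097, 0.0617]
tool_rot: [[-0.995, 0.101, -0.0], [0.101, 0.995, 0.0], [0.0, 0.0, -1.0]]
ft_force: [-7.2, 2.6, 14.5]
opening: 0.0471
grasp_force: 64.3
```

```bash
python3 -m inch '[0,0,0,0,0,0,0.6,0,0,0,0,0,0.01,0.6,0,0,0,0,0,0.02,0.6,0,0,0,0,0,0.1,0.6,0,0,0,0,0,0.3,0,0,0,0,0,0,0.4,-1,0,0,0,0,0,0.4,-1,0,0,0,0,0,0.4,-1,0,0,0,0,0,0.4,-1]'
python3 - <<'E'
from fit import *
s=r.read_state(); c=camera("wrist"); cv2.imwrite("pics/w4.png",c["frame"])
T=np.eye(4);T[:3,:3]=s["tool_rot"];T[:3,3]=s["tcp_pos"];T=T@c["T_tool_cam"]; c["position"]=T[:3,3];c["rotation"]=T[:3,:3]
hsv=cv2.cvtColor(c["frame"],cv2.COLOR_BGR2HSV); m=cv2.inRange(hsv,(5,90,40),(22,255,255))
q=max(cv2.findContours(m,cv2.RETR_EXTERNAL,cv2.CHAIN_APPROX_NONE)[0],key=len)[:,0]
W=np.array([at(c,u,.068)[:2] for u in q],np.float32);print("panel",cv2.minAreaRect(W*1000))
print(s["tcp_pos"],s["opening"])
E
```

```text
t: 10.35
tcp_pos: [0.6292, -0.1099, 0.1404]
tool_rot: [[-0.995, 0.101, -0.001], [0.101, 0.995, 0.0], [0.001, 0.0, -1.0]]
ft_force: [-1.3, 0.4, -0.5]
opening: 0.0001
grasp_force: 0.0
panel ((633.7442016601562, -109.96580505371094), (49.446754455566406, 88.25914001464844), 83.90857696533203)
[ 0.62916876 -0.10987481  0.14044112] 8.199161932843098e-05
```

View pics/w4.png

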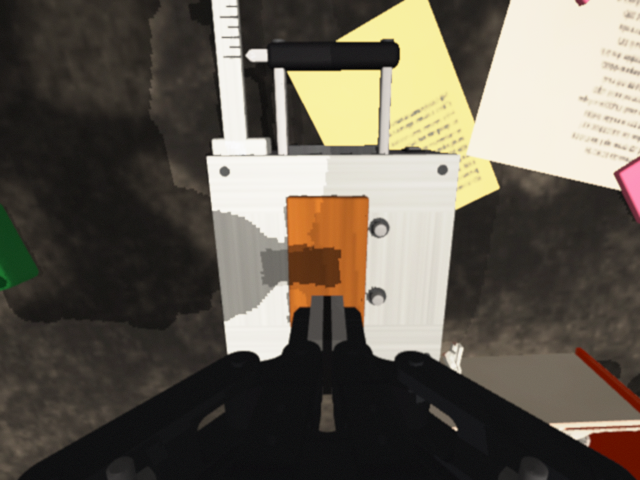

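```bash
python3 -m inch '[0,0,0,0.0065,-0.239,0,-1,0,0,0,0.0065,-0.239,-0.15,-1,0,0,0,0.0065,-0.239,-0.35,-1,0,0,0,0.0065,-0.239,-0.385,-1,0,0,0,0.0065,-0.239,-0.385,-1,0,0,0,0.0065,-0.239,-0.385,-1]'
python3 -m inch '[0,0,0,0.002,0.02,0,-1,0,0,0,0.003,0.03,0,-1,0,0,0,0.004,0.04,0,-1,0,0,0,0.004,0.04,0,-1]'
```

```text
t: 11.15
tcp_pos: [0.6319, -0.1579, 0.066]
tool_rot: [[-0.995, 0.101, 0.002], [0.101, 0.995, -0.001], [-0.002, -0.0, -1.0]]
ft_force: [0.2, 0.5, 0.7]
opening: 0.0
grasp_force: 0.0
t: 11.65
tcp_pos: [0.6318, -0.1496, 0.0644]
tool_rot: [[-0.995, 0.101, -0.0], [0.101, 0.995, 0.0], [0.0, 0.0, -1.0]]
ft_force: [-0.3, 0.7, 0.3]
opening: 0.0
grasp_force: 0.0
```

```bash
for i in 1; do python3 -m inch '[0,0,0,0.001,0.01,-0.004,-1,0,0,0,0.002,0.02,-0.004,-1,0,0,0,0.002,0.02,-0.004,-1]'; python3 -m inch '[0,0,0,0.001,0.01,0,-1,0,0,0,0.001,0.01,0,-1]'; python3 -m inch '[0,0,0,0.001,0.01,0,-1,0,0,0,0.001,0.01,0,-1]'; done | grep -E "pos|force"
```

```text
tcp_pos: [0.6322, -0.1456, 0.0635]
ft_force: [-0.1, 0.4, -0.0]
grasp_force: 0.0
tcp_pos: [0.6324, -0.1436, 0.0635]
ft_force: [0.0, -0.2, -0.6]
grasp_force: 0.0
tcp_pos: [0.6325, -0.1416, 0.0635]
ft_force: [0.9, -0.3, -0.2]
grasp_force: 0.0
```

```bash
(python3 -m inch '[0,0,0,0.0005,0.005,0,-1,0,0,0,0.001,0.01,0,-1,0,0,0,0.001,0.01,0,-1]'; python3 -m inch '[0,0,0,0.0005,0.005,0,-1,0,0,0,0.0005,0.005,0,-1]';python3 -m inch '[0,0,0,0.0005,0.005,0,-1,0,0,0,0.0005,0.005,0,-1]') | grep -E "pos|ft_force"
python3 - <<'E'
from fit import *
s=r.read_state(); c=camera("wrist"); cv2.imwrite("pics/w5.png",c["frame"])
E
```

```text
tcp_pos: [0.6327, -0.1397, 0.0635]
ft_force: [0.3, -0.3, -0.7]
tcp_pos: [0.6329, -0.1387, 0.0635]
ft_force: [0.9, -0.3, 0.0]
tcp_pos: [0.633, -0.1378, 0.0635]
ft_force: [0.4, 0.2, -1.2]
```

View pics/w5.png

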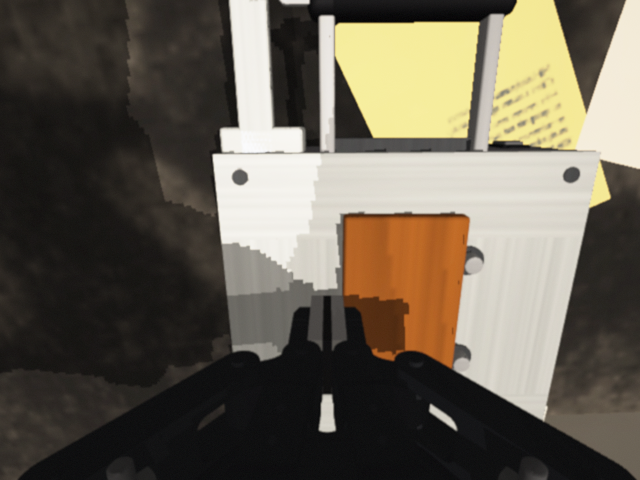

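```bash
(python3 -m inch '[0,0,0,0.0005,0.005,0,-1,0,0,0,0.0005,0.005,0,-1]'; python3 -m inch '[0,0,0,0.0005,0.005,0,-1,0,0,0,0.0005,0.005,0,-1]') | grep -E "pos|ft_force"
```

```text
tcp_pos: [0.6331, -0.1374, 0.0637]
ft_force: [0.6, -6.4, 0.5]
tcp_pos: [0.6332, -0.1372, 0.0637]
ft_force: [0.9, -10.7, 0.1]
```

```bash
(python3 -m inch '[0,0,0,-0.0025,-0.025,0,-1,0,0,0,-0.005,-0.05,0,-1,0,0,0,-0.005,-0.05,0.15,-1,0,0,0,-0.297,0.179,0.15,-1,0,0,0,-0.297,0.179,0.15,-1,0,0,0,-0.297,0.179,0.15,-1,0,0,0,-0.297,0.179,0.05,-1,0,0,0,-0.297,0.179,0,-1,0,0,0,-0.297,0.179,0,-1]'; python3 -m inch '[0,0,0,0.01,-0.001,0,-1,0,0,0,0.01,-0.001,0,-1]') | grep -E "^t|pos|ft_force"
```

```text
t: 15.08
tcp_pos: [0.5738, -0.1003, 0.0628]
tool_rot: [[-0.995, 0.101, -0.001], [0.101, 0.995, 0.0], [0.001, 0.0, -1.0]]
ft_force: [0.3, 0.2, 0.8]
t: 15.32
tcp_pos: [0.5764, -0.1003, 0.064]
tool_rot: [[-0.995, 0.101, 0.001], [0.101, 0.995, -0.0], [-0.001, -0.0, -1.0]]
ft_force: [-0.3, -0.4, 0.8]
```

```bash
(python3 -m inch '[0,0,0,0.01,-0.001,0,-1,0,0,0,0.02,-0.002,0,-1,0,0,0,0.03,-0.003,0,-1,0,0,0,0.03,-0.003,0,-1]'; python3 -m inch '[0,0,0,0.005,-0.0005,0,-1,0,0,0,0.005,-0.0005,0,-1]'; python3 -m inch '[0,0,0,0.005,-0.0005,0,-1,0,0,0,0.005,-0.0005,0,-1]') | grep -E "^t:|pos|ft_force"
```

```text
t: 15.82
tcp_pos: [0.5819, -0.1008, 0.0635]
ft_force: [0.8, -0.6, -0.3]
t: 16.08
tcp_pos: [0.5828, -0.1008, 0.0635]
ft_force: [0.3, -0.4, 0.8]
t: 16.32
tcp_pos: [0.5838, -0.101, 0.0635]
ft_force: [-0.5, 0.8, 0.6]
```

```bash
(python3 -m inch '[0,0,0,0.005,-0.0005,0,-1,0,0,0,0.005,-0.0005,0,-1]'; python3 -m inch '[0,0,0,0.005,-0.0005,0,-1,0,0,0,0.005,-0.0005,0,-1]') | grep -E "^t:|pos|ft_force"
```

```text
t: 16.58
tcp_pos: [0.5848, -0.1011, 0.0635]
ft_force: [-1.0, -0.0, -0.2]
t: 16.82
tcp_pos: [0.5858, -0.1012, 0.0635]
ft_force: [0.2, 0.0, -0.8]
```

```bash
(python3 -m inch '[0,0,0,0.005,-0.0005,0,-1,0,0,0,0.005,-0.0005,0,-1]'; python3 -m inch '[0,0,0,0.005,-0.0005,0,-1,0,0,0,0.005,-0.0005,0,-1]') | grep -E "^t:|pos|ft_force"
python3 - <<'E'
from fit import *
s=r.read_state(); c=camera("wrist"); cv2.imwrite("pics/w6.png",c["frame"])
E
```

```text
t: 17.08
tcp_pos: [0.5868, -0.1013, 0.0635]
ft_force: [-0.0, 0.2, 0.9]
t: 17.32
tcp_pos: [0.587, -0.1013, 0.0634]
ft_force: [-6.1, 0.6, 3.1]
```

View pics/w6.png

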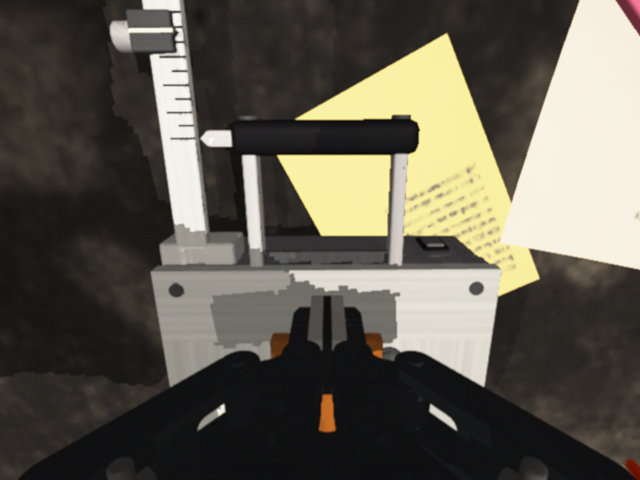

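```bash
(python3 -m inch '[0,0,0,-0.015,0.0015,0,-1,0,0,0,-0.03,0.003,0,-1,0,0,0,-0.06,0.006,0.1,-1,0,0,0,-0.2,0.02,0.4,-1,0,0,0,-0.37,0.036,0.6,-1,0,0,0,-0.37,0.036,0.6,-1,0,0,0,-0.37,0.036,0.6,-1]') | grep -E "^t:|pos|ft_force"
python3 - <<'E'
from fit import *
s=r.read_state(); print(np.round(s["joint_positions"],3),s["tcp_pos"])
for n,lo in (("top",90),):
    c=camera(n); cv2.imwrite("pics/top7.png",c["frame"])
    hsv=cv2.cvtColor(c["frame"],cv2.COLOR_BGR2HSV); m=cv2.inRange(hsv,(5,90,40),(22,255,255)); m[:,:320]=0;m[:,410:]=0
    q=max(cv2.findContours(m,cv2.RETR_EXTERNAL,cv2.CHAIN_APPROX_NONE)[0],key=len)[:,0]
    W=np.array([at(c,u,.068)[:2] for u in q],np.float32);print("panel",cv2.minAreaRect(W*1000))
a=c["frame"][150:290,310:430]; cv2.imwrite("pics/top7c.png",cv2.resize(a,None,fx=4.2,fy=4.2,interpolation=cv2.INTER_CUBIC))
E
```

```text
t: 18.25
tcp_pos: [0.5139, -0.0942, 0.1832]
ft_force: [-0.6, -0.1, -0.6]
[-0.181  0.272 -0.08   1.219  0.    -0.08 ] [ 0.51387644 -0.09420296  0.18321745]
panel ((887.5062866210938, -89.7228775024414), (11.649419784545898, 145.7736053466797), 84.16567993164062)
```

View pics/top7c.png

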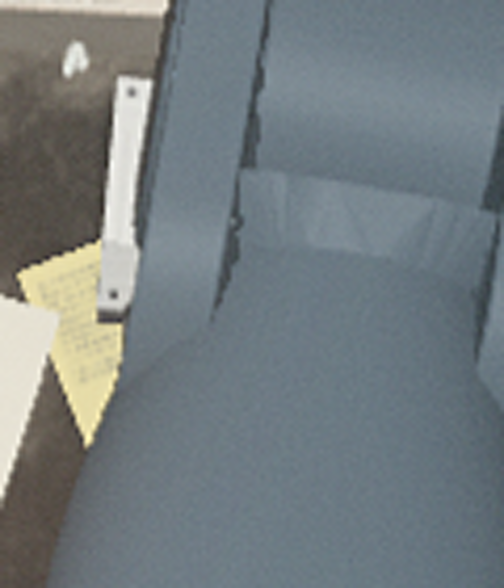

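```bash
(python3 -m inch '[0,0,0.5,0,0,0,-1,0,0,0.5,0,0,0,-1,0,0,0.5,0,0,0,-1,0,0,0.5,0,0,0,-1,0,0,0.5,0,0,0,-1,0,0,0.5,0,0,0,0,0,0,0.5,0,0,0,0,0,0,0.5,0,0,0,0,0,0,0.5,0,0,0,0,0,0,0.5,0,0,0,0]')
cat > pan.py <<'E'
from fit import *
s=r.read_state(); c=camera("wrist"); 
T=np.eye(4);T[:3,:3]=s["tool_rot"];T[:3,3]=s["tcp_pos"];T=T@c["T_tool_cam"]; c["position"]=T[:3,3];c["rotation"]=T[:3,:3]
import pickle; pickle.dump(c,open("w.pkl","wb")); cv2.imwrite("pics/w8.png",c["frame"])
hsv=cv2.cvtColor(c["frame"],cv2.COLOR_BGR2HSV); m=cv2.inRange(hsv,(5,90,40),(22,255,255))
q=max(cv2.findContours(m,cv2.RETR_EXTERNAL,cv2.CHAIN_APPROX_NONE)[0],key=len)[:,0]
W=np.array([at(c,u,.068)[:2] for u in q],np.float32);print("panel",cv2.minAreaRect(W*1000),cv2.boundingRect(q))
for k,z in dict(pin_side_near=.067,pin_side_far=.067,pin_end=.067,shutter=.05,behind_bar=.05,pointer=.0545,rider=.0545,scale_end=.052).items():
    for l in models.landmark_of("wrist",k)[:2]: print(k,round(l["p"],2),np.round(l["uv"],1),np.round(at(c,l["uv"],z),4))
E
python3 pan.py
```

```text
t: 19.55
tcp_pos: [0.5136, -0.0941, 0.1821]
tool_rot: [[-0.102, -0.995, -0.002], [-0.995, 0.102, 0.0], [-0.0, 0.002, -1.0]]
ft_force: [-0.7, -0.0, 0.2]
opening: 0.0428
grasp_force: 0.0
panel ((640.8705444335938, -107.3023910522461), (50.87518310546875, 91.6099624633789), 84.15494537353516) (86, 203, 131, 67)
pin_side_near 0.69 [195.6 269.9] [ 0.6151 -0.078   0.067 ]
pin_side_far 0.66 [134.6 274.5] [ 0.6624 -0.079   0.067 ]
pin_side_far 0.4 [376.4 159.4] [ 0.4729 -0.1463  0.067 ]
pin_end 0.62 [ 85.5 237.5] [ 0.6908 -0.1117  0.067 ]
shutter 0.87 [327.3 228.2] [ 0.5123 -0.0958  0.05  ]
pointer 0.74 [332.3 164.8] [ 0.5037 -0.1445  0.0545]
rider 0.77 [378.2 164.3] [ 0.4703 -0.1414  0.0545]
scale_end 0.64 [458.6 150.6] [ 0.4111 -0.145   0.052 ]
```

View pics/w8.png

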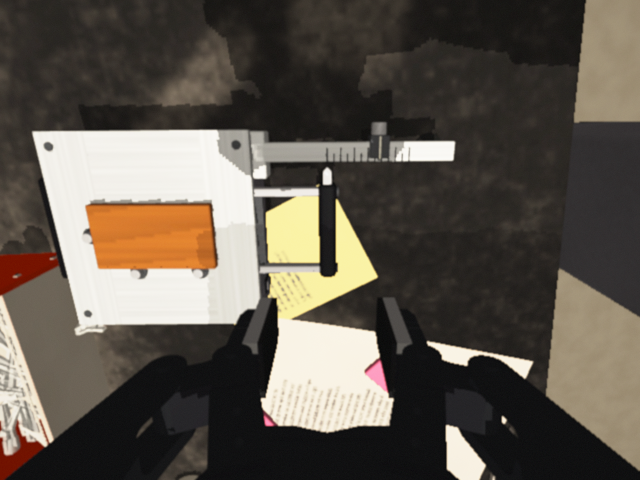

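The panel sits at (0.641, −0.107), yaw −0.102. It touches the end pin (87,237) and the side pins (138,272) and (199,272), so it is home. The pointer is at (327,167) and the rider line at (379,148). Next I'll grip the pull bar.

```bash
python3 -m inch '[0,0,0,-0.0085,0.001,-0.25,0,0,0,0,-0.0085,0.001,-0.5,0,0,0,0,-0.0085,0.001,-0.7,0,0,0,0,-0.0085,0.001,-0.75,0,0,0,0,-0.0085,0.001,-0.75,0,0,0,0,-0.0085,0.001,-0.75,0]'; python3 -m inch '[0,0,0,0,0,0,-1,0,0,0,0,0,0,-1,0,0,0,0,0,0,-1,0,0,0,0,0,0,-1,0,0,0,0,0,0,-1]'
```

```text
t: 20.75
tcp_pos: [0.5132, -0.0942, 0.0352]
tool_rot: [[-0.101, -0.995, 0.002], [-0.995, 0.101, -0.0], [0.0, -0.002, -1.0]]
ft_force: [0.4, -0.2, 0.3]
opening: 0.0431
grasp_force: 0.0
t: 21.38
tcp_pos: [0.513, -0.0941, 0.0346]
tool_rot: [[-0.101, -0.995, 0.002], [-0.995, 0.101, -0.0], [0.0, -0.002, -1.0]]
ft_force: [0.9, 0.5, 7.7]
opening: 0.0128
grasp_force: 59.2
```

```bash
python3 -m inch '[0,0,0,-0.025,0.0025,0,-1,0,0,0,-0.05,0.005,0,-1,0,0,0,-0.075,0.0075,0,-1,0,0,0,-0.1,0.01,0,-1,0,0,0,-0.125,0.0125,0,-1,0,0,0,-0.149,0.015,0,-1,0,0,0,-0.149,0.015,0,-1,0,0,0,-0.149,0.015,0,-1]'
sed -i 's#pics/w8.png#pics/w9.png#' pan.py; python3 pan.py
```

```text
t: 22.38
tcp_pos: [0.4841, -0.0914, 0.0346]
tool_rot: [[-0.101, -0.995, 0.004], [-0.995, 0.101, -0.001], [0.001, -0.004, -1.0]]
ft_force: [7.0, -1.5, 0.5]
opening: 0.0129
grasp_force: 58.7
panel ((592.1146240234375, -101.90774536132812), (53.90428161621094, 12.136584281921387), 68.7082290649414) (0, 289, 35, 128)
shutter 0.92 [327.  328.1] [ 0.4831 -0.0931  0.05  ]
pointer 0.67 [328.5 213.2] [ 0.4778 -0.1407  0.0545]
rider 0.78 [348.8 199.8] [ 0.4704 -0.1446  0.0545]
scale_end 0.63 [513.2 179.6] [ 0.4139 -0.1455  0.052 ]
```

```bash
cat > prof.py <<'E'
from fit import *
import pickle,sys
s=r.read_state(); c=camera("wrist")
T=np.eye(4);T[:3,:3]=s["tool_rot"];T[:3,3]=s["tcp_pos"];T=T@c["T_tool_cam"]; c["position"]=T[:3,3];c["rotation"]=T[:3,:3]
b=(.6412,-.1070,-.101)
xs=np.arange(-.190,-.140,.0005)
def prof(ys,z):
    uv=np.array([[proj(c,w(b,(x,y,z))) for x in xs] for y in ys],np.float32)
    return cv2.remap(cv2.cvtColor(c["frame"],cv2.COLOR_BGR2GRAY),uv[...,0],uv[...,1],cv2.INTER_LINEAR)
print("tcp",s["tcp_pos"],"ft",s["ft_force"])
for y in (-.043,-.046,-.048,-.050,-.054,-.057,-.060,-.063,-.066): print(y,*prof([y],.0545)[0][::2])
print(*np.round(xs[::2]*1000).astype(int))
for k in("pointer","rider","shutter"):
    for l in models.landmark_of("wrist",k)[:1]:
        p=at(c,l["uv"],.05 if k=="shutter" else .0545); d=p-[b[0],b[1],0]; print(k,np.round(l["uv"],1),round(np.cos(b[2])*d[0]+np.sin(b[2])*d[1],4),round(-np.sin(b[2])*d[0]+np.cos(b[2])*d[1],4))
E
python3 prof.py
```

```text
tcp [ 0.48412146 -0.09141169  0.03457806] ft [ 7.31904572 -2.35715407  1.74384199]
-0.043 28 27 28 29 27 28 27 27 28 29 30 29 27 25 24 25 26 27 27 26 25 23 22 22 21 21 21 21 18 110 146 145 144 144 139 77 19 20 20 22 23 22 21 21 20 20 19 19 20 25
-0.046 27 26 25 26 25 25 27 27 26 26 25 25 24 25 24 24 26 27 27 26 25 26 24 24 24 25 25 26 27 107 160 168 151 146 150 71 23 22 26 29 30 30 30 32 32 31 30 30 28 29
-0.048 28 27 27 26 24 24 25 24 25 25 24 24 25 25 24 24 25 25 25 25 25 26 25 25 26 27 28 26 25 38 109 146 146 140 82 27 32 33 31 31 31 30 32 31 32 32 32 31 30 28
-0.05 27 27 25 25 25 23 24 23 23 25 26 26 26 24 24 25 24 25 25 24 25 23 25 26 27 28 28 28 25 27 26 43 73 23 21 24 30 33 30 30 30 30 30 29 29 30 29 30 27 28
-0.054 31 28 27 32 31 29 27 33 37 38 38 29 34 34 34 36 26 36 40 38 41 30 45 41 46 46 29 48 44 46 43 28 44 53 56 53 36 61 61 61 46 33 60 63 61 53 41 60 61 62
-0.057 165 121 117 165 165 162 109 94 164 164 164 87 146 163 162 164 87 53 54 56 56 55 94 179 51 54 54 54 54 54 86 61 161 161 161 148 79 160 160 160 147 75 160 159 159 132 98 158 158 159
-0.06 166 136 107 165 165 165 
[... 208 characters left out ...]
65 104 142 165 165 164 88 58 59 58 56 57 101 187 61 56 58 58 59 56 110 54 162 161 161 161 161 162 161 162 145 83 162 161 160 161 160 161 160 160
-0.066 167 166 167 167 167 167 166 167 167 166 167 167 167 167 166 166 98 58 60 59 58 58 96 188 67 58 58 59 60 57 102 164 162 164 164 164 163 163 164 163 164 163 164 161 163 162 162 162 162 162
-190 -189 -188 -187 -186 -185 -184 -183 -182 -181 -180 -179 -178 -177 -176 -175 -174 -173 -172 -171 -170 -169 -168 -167 -166 -165 -164 -163 -162 -161 -160 -159 -158 -157 -156 -155 -154 -153 -152 -151 -150 -149 -148 -147 -146 -145 -144 -143 -142 -141
pointer [327.9 212.9] -0.1589 -0.0501
rider [350.5 202.9] -0.1667 -0.0536
shutter [349.4 201.7] -0.1665 -0.0531
```

```bash
python3 -m inch '[0,0,0,-0.015,0.0015,0,-1,0,0,0,-0.03,0.003,0,-1,0,0,0,-0.0375,0.004,0,-1,0,0,0,-0.0375,0.004,0,-1,0,0,0,-0.0375,0.004,0,-1]' | grep -E "^t:|pos|force"; python3 prof.py | grep -E "^-0.048|^-0.046|^-0.06 |^-0.063|^-190|pointer|rider|tcp"
```

```text
t: 23.65
tcp_pos: [0.4767, -0.0907, 0.0346]
ft_force: [8.4, -2.7, 0.9]
grasp_force: 58.8
tcp [ 0.47673531 -0.09068563  0.03458528] ft [ 8.41471813 -2.67949644  0.93343366]
-0.046 26 26 26 26 27 26 25 25 25 24 24 24 25 24 25 26 27 25 24 25 25 41 147 166 175 164 165 130 29 22 23 26 28 30 29 29 28 28 29 30 30 32 31 30 30 29 30 28 27 142
-0.048 26 25 26 25 25 24 26 24 24 24 24 24 25 25 26 26 26 25 25 26 25 26 63 133 148 146 126 50 24 29 26 27 30 34 38 32 30 31 31 30 32 31 31 31 31 30 28 28 27 27
-0.06 167 102 141 167 167 167 119 144 165 166 165 80 154 166 165 165 88 57 57 58 57 58 79 186 65 56 56 57 57 55 75 75 164 164 164 156 133 164 163 163 140 100 163 161 163 144 145 161 161 160
-0.063 151 92 121 166 166 165 166 165 166 166 167 80 158 165 165 165 105 57 58 58 58 58 77 188 75 57 57 56 57 57 100 64 165 164 163 162 162 163 162 163 137 100 162 160 163 161 162 161 162 162
-190 -189 -188 -187 -186 -185 -184 -183 -182 -181 -180 -179 -178 -177 -176 -175 -174 -173 -172 -171 -170 -169 -168 -167 -166 -165 -164 -163 -162 -161 -160 -159 -158 -157 -156 -155 -154 -153 -152 -151 -150 -149 -148 -147 -146 -145 -144 -143 -142 -141
pointer [328.5 212.9] -0.1666 -0.0501
rider [327.6 200.1] -0.1662 -0.0546
```

```bash
python3 -m inch '[0,0,0,-0.004,0.0004,0,-1,0,0,0,-0.0075,0.0008,0,-1,0,0,0,-0.0075,0.0008,0,-1,0,0,0,-0.0075,0.0008,0,-1,0,0,0,-0.0075,0.0008,0,-1,0,0,0,-0.0075,0.0008,0,-1,0,0,0,-0.0075,0.0008,0,-1]' | grep -E "^t:|pos|force"; python3 prof.py | grep -E "^-0.048|^-0.046|^-0.06 |^-0.063|^-190|tcp"; python3 pan.py | head -1
python3 - <<'E'
from fit import *
c=camera("scene"); f=cv2.cvtColor(c["frame"],cv2.COLOR_BGR2HSV); m=cv2.inRange(f,(5,90,40),(22,255,255)); m[:,:340]=0;m[:,430:]=0;m[:205]=0;m[262:]=0
q=max(cv2.findContours(m,cv2.RETR_EXTERNAL,cv2.CHAIN_APPROX_NONE)[0],key=len)[:,0]
W=np.array([at(c,u,.068)[:2] for u in q],np.float32);print("panel scene",cv2.minAreaRect(W*1000),cv2.boundingRect(q))
E
```

```text
t: 24.72
tcp_pos: [0.4753, -0.0906, 0.0346]
ft_force: [8.7, -2.5, 0.4]
grasp_force: 58.8
tcp [ 0.4753122  -0.09055887  0.03459317] ft [ 8.74362589 -2.54153662  0.43407089]
-0.046 25 26 26 25 25 27 25 25 26 25 24 24 24 26 26 27 26 26 26 23 90 145 155 170 163 146 91 22 23 26 27 28 28 29 29 29 29 29 30 31 31 32 31 31 30 30 29 28 33 222
-0.048 27 26 23 25 24 25 24 25 24 25 26 24 25 25 26 25 25 26 26 25 33 100 145 145 144 97 26 22 29 28 27 28 33 37 35 32 32 31 31 31 31 30 32 29 30 28 28 28 27 27
-0.06 167 107 136 167 168 168 104 144 166 166 166 70 156 166 166 166 83 56 57 57 58 55 82 187 75 55 56 56 57 56 76 67 165 163 162 155 136 163 162 163 137 104 162 162 162 143 152 161 160 161
-0.063 152 78 137 167 166 166 167 166 166 166 166 83 162 165 166 166 105 56 57 58 58 57 84 187 76 57 56 57 57 57 87 70 165 164 163 162 163 163 164 162 128 107 162 161 162 162 160 161 162 161
-190 -189 -188 -187 -186 -185 -184 -183 -182 -181 -180 -179 -178 -177 -176 -175 -174 -173 -172 -171 -170 -169 -168 -167 -166 -165 -164 -163 -162 -161 -160 -159 -158 -157 -156 -155 -154 -153 -152 -151 -150 -149 -148 -147 -146 -145 -144 -143 -142 -141
panel ((592.0687255859375, -89.64163970947266), (24.112876892089844, 4.287906169891357), 68.71278381347656) (0, 360, 13, 54)
panel scene ((636.4395751953125, -109.28099060058594), (51.51686096191406, 90.62518310546875), 84.49040222167969) (371, 221, 42, 25)
```

```bash
python3 -c "
from cell import job
print(job.hand_in())"
```

```text
the job is handed in; nothing more can be done
None
```

The job is handed in at about 25 s. The long panel measured home against all three stop pins, and the gripper was holding the pull bar with the pointer level with the rider's line to within measuring error; no verdict came back.

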